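Set the portion on the cafe's coffee dispenser

TASK

Set the portion on the coffee dispenser: pull its sprung wooden T-handle out until the pointer of the sliding stop on the deck lines up with the arrow tip of the brass marker clipped to the scale, then ease the handle back fully home without letting it snap; the stop stays where it was drawn. Then lock the setting by turning the clamp knob clockwise (seen from above) until it clicks past its detent, with the pointer still at the marker. Leave the cups, phone and other things on the counter where they are.

Things in the scene. Friction and masses are not known exactly. Their poses are not given: they have to be found in the camera images.
- doser: the portion dispenser, fixed to the counter: a low aluminium deck (235 x 170 mm, top 55 mm above the counter) with a white tower and grey hopper (to 357 mm high) at its rear. Origin on the counter; the deck spans x -130 to +105, the tower x +105 to +250 (a small spout to +293), both y -85 to +85 mm. Its -x axis is the direction in which the handle pulls out; z is up. It never moves in a run.
- pull_bar (a joint): how far the T-handle is drawn out, m: 0 fully home, at most 0.125. A spring pulls it home with about 5 N at 0, rising to 12 N at full draw.
- bar_grip (a point): the centre of the T-handle's dark wooden cross-grip, a bar 18 mm thick and 90 mm long lying level along the dispenser's y, 72 mm above the counter and, when home, 65 mm ahead of the deck's front face. A 12 mm steel post under its middle stands on the 12 mm steel rod that runs back into the deck, 30 mm above the counter, so there is free room before and behind the grip for fingers from above.
- dose_stop (a joint): how far the sliding stop has been drawn along the deck towards the handle end, m, 0 to 0.12. While the handle is pulled, a small dog in the slot behind the stop (4 mm clear of it when handle and stop are both at 0) pushes the stop along, from then on mm for mm with the handle. The stop keeps its place (2 N of friction) when the handle goes back, and a finger can push it back if it went too far.
- stop_tip (a point): the tip of the sliding stop's pointer. The stop is a dark steel block 14 x 26 x 12 mm on the deck, off the middle on the dispenser's +y side; its small pointed nose looks to +y, across the scale, 65 mm above the counter.
- dose_mark: the brass marker, a 16 mm wide clip on the deck's +y edge, fixed for the run, with a small arrow pointing to -y at the pointer's path. Origin at the arrow's tip, on the deck's surface; axes as the dispenser's. Pointer and arrow are lined up when they have the same place along the dispenser's x.
- clamp_knob (a joint): the angle of the clamp knob, rad, growing clockwise seen from above: it starts near 0 (0 to 0.2), the detent's peak is at 0.75 (about 0.1 N m to overcome), past it the knob springs on to about 1.0; its end stop is at 1.4.
- knob_grip (a point): the grip centre of the clamp knob, on its vertical axis, 99 mm above the counter, at dispenser x -40, y -30 mm. The knob is a black bar 50 mm long, 14 mm wide and 38 mm high (80 to 118 mm above the counter) on a steel disc, with a small detent housing 75 mm high beside it on the -y side. This point's axes turn with the knob: the bar lies along its x, which is the dispenser's x at angle 0.
- saucer: white saucer, 144 mm across, beside the pull path; to be left alone. Origin at the centre of its underside.
- mug: white coffee cup with a handle on the first saucer, 96 mm across, 60 mm high; to be left alone. Origin at the centre of its underside.
- saucer2: second white saucer, like the first; to be left alone.
- mug2: second white cup, on the second saucer; to be left alone.
- phone: white phone lying flat, 148 x 72 x 9 mm; to be left alone. Origin at the centre of its underside.
- spoon: steel spoon 140 mm long lying on the robot's side of the dispenser; to be left alone.
- sugar_jar: white jar with a wooden cap, 74 mm across, 120 mm high, at the right; to be left alone.
- jug: steel milk jug with a handle, 84 mm across, 100 mm high, at the left; to be left alone.

How it is judged:
On the way, in this order (a step that is already met when the one before it is completed fails the run):
1. the handle is drawn out and the stop's pointer stands at the marker, within 5 mm (value of joint pull_bar above 0.025 m and x of stop_tip in the frame of dose_mark between -0.005 and 0.005 m), for 0.2 s.
2. the handle is back home (within 6 mm) and the pointer still stands at the marker (value of joint pull_bar below 0.006 m and x of stop_tip in the frame of dose_mark between -0.005 and 0.005 m), for 0.2 s.
3. the clamp knob is turned past its detent (value of joint clamp_knob above 0.9 rad), for 0.2 s.
At the end, for the whole second after the job is handed in: The stop's pointer is within 5 mm of the marker's tip along the scale, the handle is home (within 6 mm), and the clamp knob is past its detent (more than 0.9 rad), with nothing else disturbed (all of step 2 and value of joint clamp_knob above 0.9 rad); the robot touches nothing.
It fails at once if the handle snaps home (runs back faster than 0.35 m/s) (velocity of joint pull_bar below -0.35 m/s).
It fails at once if a cup, saucer, jar, jug, spoon or the phone is moved by more than 30 mm (distance of any of saucer, mug, saucer2, mug2, phone, spoon, sugar_jar, jug from where it was at the start of the episode above 0.03 m).
It fails at once if a cup, the jar or the jug is tipped (angle between any of mug, mug2, sugar_jar, jug's own z axis and vertical above 0.4 rad).
It also fails if it takes over 48 s, if anything falls off the work surface, if the arm or the gripper's body presses on something with over 40 N, if the wrist force passes 120 N, or if a joint passes its speed limit or range.

ROBOT

A 7-joint arm with a two-finger parallel gripper is mounted at the origin on the work surface. World frame = base frame: x ahead of the robot, y to its left, z up, the work surface at z = 0. Lengths are in m, angles in rad, forces in N, time in s.
With the tool pointing down it reaches from about 0.425 to 0.975 m from the base axis. Payload 16.7 kg.
Tool frame: the origin (TCP) lies midway between the tips of the shut fingers; the grasp point (between the pads) lies 19 mm behind it; z points along the fingers, y is the line along which they close (so a half turn about z gives the same grasp; the last joint's range is limited). The gripper opens to 85 mm and grips with 20 to 120 N. Pads are 22 mm wide; open, the fingers measure 114 mm over their backs; the gripper's body (76 mm by 85 mm) begins 54 mm behind the grasp point. The pads swing forward as they close: fully open they stand 13 mm farther back than shut.
Start: joints at [1.012, 0.426, 0.074, 1.606, -0.034, 1.111, -0.067], TCP at [0.269, -0.619, 0.231] pointing down, gripper open.
Joint ranges: [-2.85, 2.85], [-0.5, 2.14], [-1.23, 1.37], [0.21, 2.46], [-1.02, 4.16], [0.16, 2.05], [-2.73, 2.73]. Speed limits (rad/s): [1.89, 1.89, 2.39, 2.39, 3.01, 3.01, 3.01].

INTERFACE

Orientations are given as a unit quaternion [x, y, z, w].
In Python, from workcell import get_state, grab_frame, get_calibration, finish_job, silhouettes, spot_point gives the robot as it stands. The module is installed in compiled form; this text tells all that it offers.
- The arm moves only by the tool arm_command, never from a script. Its argument "targets" is one flat list of numbers, 7 for each row, row after row: the shift along the tool's x, y, z in units of 30 mm (1.0 is 30 mm), then the turn, a rotation vector about the tool's x, y, z in units of 6 degrees (1.0 is 6 degrees), then the opening, from 0 (shut) to 1 (fully open). In form: [dx, dy, dz, wx, wy, wz, jaw, dx, dy, dz, wx, wy, wz, jaw, ...]. A call has 1 to 5 rows; each row shifts and turns the commanded pose from where the row before left it, along the tool's axes as they then stand; what a row does not reach is not made up. A row lasts 1/12 s, in which the tool goes at most 41.7 mm and 7.16 degrees, less where a joint would pass 70% of its speed; a pose out of reach is approached as far as the arm can. A call is refused whole if a number of a shift passes 1 or a number of a turn 1, either way. A call with a gripper value outside its range is refused whole. The fingers move at their own pace and stop on an object; "force" is the grip in N (left out, the last holds). Time passes only in rows, so rows that do not move let the fingers close. It gives the time, the measured TCP pose, the force, the opening and the grip force at its end, in the units of the state.
- get_state(): the state, without advancing time (a new reading comes with each control period).
- grab_frame(name): name is "side" or "top" or "wrist"; returns the picture (400x640x3 uint8, blue, green, red); there is no depth.
- get_calibration(name): a dict with "fx", "fy", "cx", "cy" (pixels), "k1" (the pictures are not rectified: a ray, as slopes to the right and down, at radius r is drawn at 1 + k1 r^2 times it, then the intrinsics apply), "extrinsics" (4x4, takes a point from world to camera coordinates). Camera axes: x right, y down, z forward; pixel columns grow to the right and rows downward; lengths in m; the calibration is good to about 2 mm. A picture is of the moment at which its call begins: read the wrist's pose just before it. get_calibration takes no time and is no camera call; for the wrist camera it gives the pose at the moment of the call.
- finish_job(): hands the job in; it is judged then, once.
Trained networks look in the newest picture that a camera, given by its name, has taken for a name from the list of things; names that differ only in an ending like _2 or _b are one class to them, and where a whole thing is asked for, a point or a joint stands for the part that bears it (a point fixed in the world has none). Each returns a list of dicts, best first, with "p" (0 to 1); they miss things now and then, are a little off and sometimes report something else, mostly with a low value. They report only what shows in the picture. A call takes as long as a camera call.
- silhouettes(camera, thing): "mask" (400x640 bool, what is visible of it).
- spot_point(camera, thing): "location" ([x, y, z] in m, in the coordinates of the camera as it stood for that picture, good to about 4 mm: a listed point, or the origin of a listed thing).
The state is a dict: "time": time; "joints": joint angles; "joint_vel": joint speeds; "joint_torque": joint torques, N m; "ee_pos": TCP position; "eef_rot": TCP orientation; "wrist_force": force on the tool from outside, world axes, zero at the start; "moment": the same for the moment, N m; "opening": finger opening in m; "gripper_force": force on a finger pad.
Only numpy, scipy, OpenCV 4.12 (cv2) and the standard library are available. Lean on these libraries where they do the work, as an engineer would, in place of code of your own. Each camera call takes 0.05 s, during which the arm holds its last target. There are 200 camera calls.

## Working session

There is one attempt and no reset: what is moved stays moved. The work goes in short steps, Python scripts to look and compute and a tool call to move; the robot and the scene stay as the last step left them, time stands still between calls to the robot, and variables do not carry over. Pictures are saved under pics/ and viewed, at most 10 in all, crops included, and the job is handed in when it is done.

Besides the shell and the picture viewer there is one more tool, called in YAML: its name, and indented under it one key for each argument. arm_command: Moves the arm, as the interface text tells. Its arguments: {"type":"object","properties":{"targets":{"type":"array","items":{"type":"number"}},"force":{"type":"number"}},"required":["targets"]}

```bash
mkdir -p pics; cat > h.py <<'E'
import numpy as np, cv2
from workcell import *
from scipy.spatial.transform import Rotation as R
def look(cam,things,save=None):
    im=grab_frame(cam); c=get_calibration(cam); E=np.array(c["extrinsics"]); Ei=np.linalg.inv(E)
    if save: cv2.imwrite('pics/'+save,im)
    out={}
    for t in things:
        r=spot_point(cam,t)
        for d in r[:2]:
            p=Ei@np.r_[d["location"],1]; out.setdefault(t,[]).append(p[:3]); print(cam,t,round(d["p"],2),p[:3].round(4))
    return out
def rel(target,q=None):
    """tool-axis shift in 30mm units to reach world target"""
    s=get_state(); M=R.from_quat(s["eef_rot"])
    return (M.inv().apply(np.array(target)-s["ee_pos"])/0.03).round(2)
E
python3 - <<'E'
from h import *
s=get_state(); print(s["time"],s["ee_pos"],s["eef_rot"],R.from_quat(s["eef_rot"]).as_matrix().round(3))
T=["doser","bar_grip","stop_tip","dose_mark","knob_grip"]
look("top",T+["saucer","mug","spoon","jug","sugar_jar","phone"],"t0.png"); look("side",T,"s0.png")
print(get_state()["time"])
a=cv2.imread('pics/t0.png');b=cv2.imread('pics/s0.png')
E
```

```text
0.0 [ 0.26872132 -0.61873494  0.2305934 ] [ 9.79089857e-01  2.03427158e-01 -1.69748797e-04 -6.43832245e-04] [[ 0.917  0.398 -0.001]
 [ 0.398 -0.917  0.001]
 [-0.    -0.001 -1.   ]]
top doser 0.82 [ 0.5124 -0.0939 -0.002 ]
top bar_grip 0.56 [0.514  0.0994 0.0728]
top stop_tip 0.57 [ 0.5698 -0.1281  0.0632]
top stop_tip 0.34 [0.5126 0.0984 0.0729]
top dose_mark 0.49 [ 0.5673 -0.0726  0.0553]
top knob_grip 0.69 [ 0.4798 -0.0559  0.0976]
top saucer 0.69 [ 0.6828  0.0879 -0.0014]
top saucer 0.63 [ 0.71   -0.1293 -0.0009]
top mug 0.96 [ 0.7104 -0.1247  0.0015]
top mug 0.75 [ 0.6908  0.0898 -0.0014]
top spoon 0.88 [ 0.395  -0.1278  0.0015]
top jug 0.62 [0.5072 0.5586 0.0011]
top jug 0.59 [ 0.7077 -0.1259  0.0033]
top sugar_jar 0.75 [ 6.128e-01 -4.952e-01  1.000e-04]
top sugar_jar 0.67 [0.6904 0.0878 0.0011]
top phone 0.95 [0.3841 0.1573 0.0011]
side doser 0.78 [ 0.5141 -0.093  -0.003 ]
side bar_grip 0.74 [6.90e-01 8.78e-02 2.00e-04]
side bar_grip 0.66 [0.5153 0.1008 0.072 ]
side stop_tip 0.36 [ 0.5717 -0.1271  0.0636]
side dose_mark 0.61 [ 0.574  -0.0754  0.0487]
side knob_grip 0.65 [ 0.4788 -0.054   0.096 ]
0.9
```

View pics/t0.png

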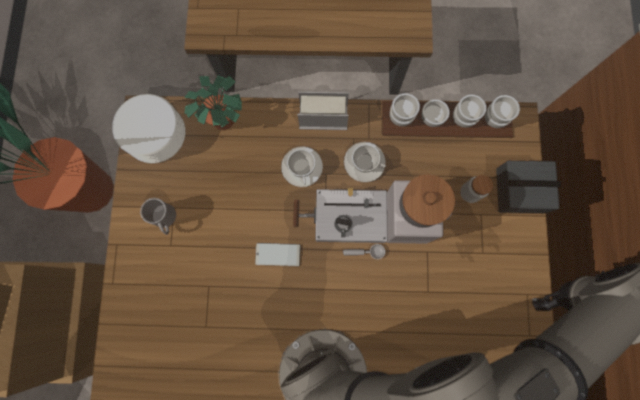

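View pics/s0.png

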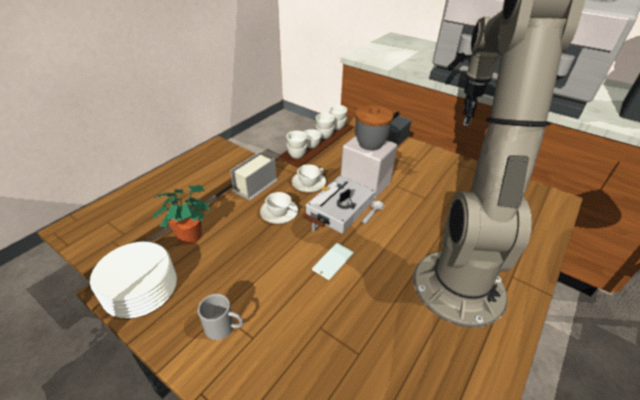

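arm_command:
  targets: [0, 0, -1, 0, 0, 0.78, 1, 0, 0, -1, 0, 0, 0.78, 1, 0, 0, -1, 0, 0, 0.78, 1, 0, 0, -1, 0, 0, 0.78, 1, 0, 0, -1, 0, 0, 0.78, 1]

```text
time: 1.32
ee_pos: [0.2688, -0.6189, 0.3829]
eef_rot: [1.0, -0.001, 0.0, 0.0]
wrist_force: [0.4, -0.8, -0.7]
opening: 0.0854
gripper_force: 0.0
```

arm_command:
  targets: [0.8, -0.8, -0.5, 0, 0, 0, 1, 0.8, -0.8, -0.5, 0, 0, 0, 1, 0.8, -0.8, -0.5, 0, 0, 0, 1, 0.8, -0.8, -0.4, 0, 0, 0, 1, 0.8, -0.8, 0, 0, 0, 0, 1]

```text
time: 1.73
ee_pos: [0.39, -0.4981, 0.4412]
eef_rot: [1.0, 0.001, 0.001, 0.001]
wrist_force: [0.4, 0.1, 0.9]
opening: 0.0856
gripper_force: 0.0
```

arm_command:
  targets: [0.6, -1, 0, 0, 0, 0, 1, 0.6, -1, 0, 0, 0, 0, 1, 0.6, -1, 0, 0, 0, 0, 1, 0.4, -1, 0, 0, 0, 0, 1, 0.4, -1, 0, 0, 0, 0, 1]

```text
time: 2.15
ee_pos: [0.4672, -0.3471, 0.4383]
eef_rot: [1.0, 0.001, 0.0, -0.0]
wrist_force: [0.8, -1.0, 0.6]
opening: 0.0856
gripper_force: 0.0
```

arm_command:
  targets: [0.4, -1, 0, 0, 0, 0, 1, 0.4, -1, 0, 0, 0, 0, 1, 0.3, -1, 0, 0, 0, 0, 1, 0.2, -1, 0, 0, 0, 0, 1, 0.2, -1, 0, 0, 0, 0, 1]

```text
time: 2.57
ee_pos: [0.5115, -0.1972, 0.4384]
eef_rot: [1.0, 0.001, 0.0, 0.0]
wrist_force: [0.4, -0.9, -0.8]
opening: 0.0851
gripper_force: 0.0
```

arm_command:
  targets: [0, -1, 0, 0, 0, 0, 1, 0, -1, 0, 0, 0, 0, 1, 0, -1, 0, 0, 0, 0, 1, 0, -1, 0, 0, 0, 0, 1, 0, -1, 0, 0, 0, 0, 1]

```text
time: 2.98
ee_pos: [0.5108, -0.0474, 0.4386]
eef_rot: [1.0, 0.001, 0.0, 0.0]
wrist_force: [0.8, 0.0, 0.2]
opening: 0.0856
gripper_force: 0.0
```

```bash
python3 - <<'E'
from h import *
s=get_state(); print(s["time"],s["ee_pos"],s["joints"])
c=get_calibration("wrist");print(np.linalg.inv(np.array(c["extrinsics"])).round(3),c["fx"])
look("wrist",["doser","bar_grip","stop_tip","dose_mark","knob_grip"],"w0.png")
E
```

```text
2.9833 [ 0.51081853 -0.04736262  0.43856976] [ 0.21045201  0.04714434 -0.25365203  1.64559216  0.01203444  1.44988954
 -1.61401787]
[[ 0.001 -0.956 -0.292  0.585]
 [-1.    -0.001 -0.001 -0.046]
 [ 0.001  0.292 -0.956  0.581]
 [ 0.     0.     0.     1.   ]] 358.4930128887806
wrist doser 0.56 [0.5123 0.1085 0.0707]
wrist bar_grip 0.93 [0.5123 0.1058 0.0731]
wrist stop_tip 0.6 [ 0.5741 -0.1177  0.0639]
wrist dose_mark 0.78 [ 0.5725 -0.0667  0.052 ]
wrist knob_grip 0.74 [ 5.149e-01 -8.610e-02  3.000e-04]
wrist knob_grip 0.58 [ 0.4817 -0.0441  0.0981]
```

View pics/w0.png

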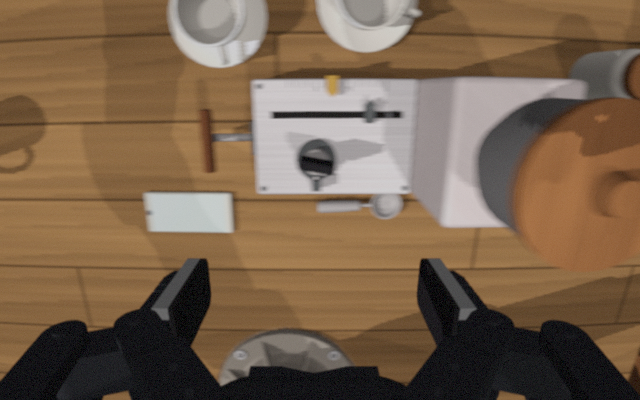

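arm_command:
  targets: [0.02, -0.97, 0.9, 0, 0, 0, 0.6, 0.02, -0.97, 0.9, 0, 0, 0, 0.6, 0.02, -0.97, 0.9, 0, 0, 0, 0.6, 0.02, -0.97, 0.9, 0, 0, 0, 0.6, 0.02, -0.97, 0.9, 0, 0, 0, 0.6]

```text
time: 3.7
ee_pos: [0.514, 0.0967, 0.3023]
eef_rot: [1.0, -0.0, 0.0, 0.0]
wrist_force: [1.8, -0.1, -0.3]
opening: 0.0508
gripper_force: 0.0
```

arm_command:
  targets: [0, 0, 0.8, 0, 0, 0, 0.6, 0, 0, 0.8, 0, 0, 0, 0.6, 0, 0, 0.8, 0, 0, 0, 0.6, 0, 0, 0, 0, 0, 0, 0.6, 0, 0, 0, 0, 0, 0, 0.6]

```text
time: 4.12
ee_pos: [0.5138, 0.0958, 0.231]
eef_rot: [1.0, -0.0, -0.001, 0.0]
wrist_force: [0.6, -0.3, 0.2]
opening: 0.0513
gripper_force: 0.0
```

```bash
python3 - <<'E'
from h import *
s=get_state(); print(s["time"],s["ee_pos"],s["opening"])
look("wrist",["bar_grip","stop_tip","dose_mark","knob_grip"],"w1.png")
look("top",["bar_grip","stop_tip","dose_mark","knob_grip"])
look("side",["bar_grip","stop_tip","dose_mark","knob_grip"])
E
```

```text
4.1167 [0.51377529 0.09576172 0.23098615] 0.05133018239295104
wrist bar_grip 0.8 [0.5144 0.1021 0.0716]
wrist stop_tip 0.84 [ 0.5741 -0.1274  0.0693]
wrist dose_mark 0.64 [ 0.5724 -0.0744  0.0555]
wrist knob_grip 0.8 [ 0.4818 -0.0502  0.1011]
top bar_grip 0.41 [ 0.5146 -0.0925 -0.0018]
top stop_tip 0.61 [ 0.5699 -0.1284  0.063 ]
top stop_tip 0.23 [0.6926 0.0907 0.002 ]
top dose_mark 0.61 [ 0.5687 -0.0762  0.0519]
top knob_grip 0.53 [ 0.4809 -0.0549  0.0981]
side bar_grip 0.48 [0.5142 0.1018 0.073 ]
side stop_tip 0.59 [ 0.5709 -0.1265  0.0617]
side stop_tip 0.4 [ 0.4821 -0.054   0.0964]
side dose_mark 0.64 [ 0.5044  0.5628 -0.0029]
side dose_mark 0.42 [ 0.5743 -0.0767  0.051 ]
side knob_grip 0.55 [ 0.5073  0.5648 -0.003 ]
side knob_grip 0.45 [ 0.4811 -0.0548  0.0965]
```

View pics/w1.png

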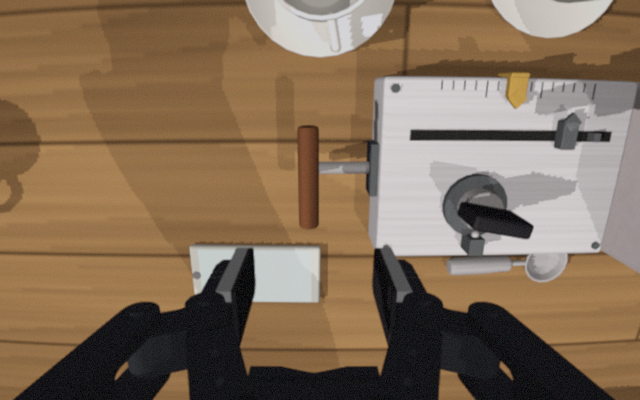

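```bash
cat >> h.py <<'E'
def pix(cam,uv,z):
    c=get_calibration(cam); K=np.array([[c["fx"],0,c["cx"]],[0,c["fy"],c["cy"]],[0,0,1.]])
    d=(np.array(uv,float)-[c["cx"],c["cy"]])/[c["fx"],c["fy"]]; u=d.copy()
    for _ in range(10): u=d/(1+c["k1"]*(u@u))
    Ei=np.linalg.inv(np.array(c["extrinsics"])); r=Ei[:3,:3]@np.r_[u,1]; o=Ei[:3,3]
    return (o+r*(z-o[2])/r[2])
E
python3 - <<'E'
from h import *
for n,uv,z in [("mark",(516,108),.055),("tip",(570,114),.065),("grip",(309,178),.081),("deckL",(375,78),.055),("deckL2",(372,245),.055)]: print(n,pix("wrist",uv,z).round(4))
im=cv2.imread('pics/w1.png')[60:150,470:620]; cv2.imwrite('pics/c1.png',cv2.resize(im,None,fx=5,fy=5,interpolation=cv2.INTER_CUBIC))
E
```

```text
mark [ 0.5723 -0.0817  0.055 ]
tip [ 0.5689 -0.1265  0.065 ]
grip [0.5142 0.1017 0.081 ]
deckL [0.5957 0.0456 0.055 ]
deckL2 [0.4406 0.0408 0.055 ]
```

View pics/c1.png

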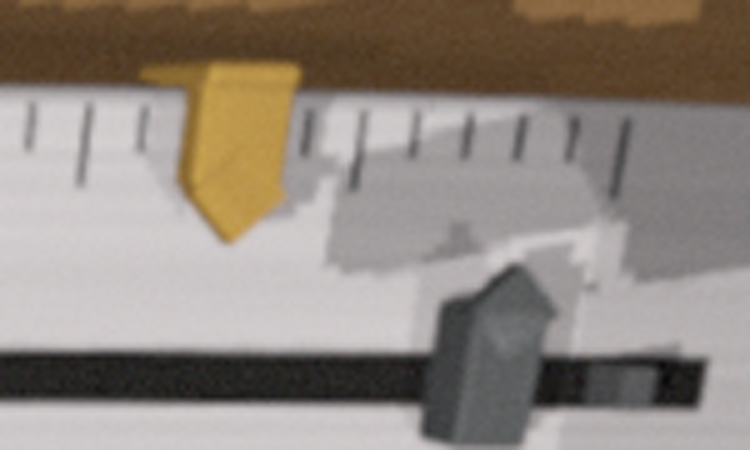

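arm_command:
  targets: [0, -0.17, 1, 0, 0, 0, 0.6, 0, 0, 1, 0, 0, 0, 0.6, 0, 0, 1, 0, 0, 0, 0.6, 0, 0, 1, 0, 0, 0, 0.6, 0, 0, 1, 0, 0, 0, 0.6]

```text
time: 5.28
ee_pos: [0.5139, 0.1019, 0.0801]
eef_rot: [1.0, 0.001, 0.0, -0.0]
wrist_force: [1.1, 0.6, -0.3]
opening: 0.0511
gripper_force: 0.0
```

arm_command:
  targets: [0, 0, 0.6, 0, 0, 0, 0.6, 0, 0, 0.2, 0, 0, 0, 0.6, 0, 0, 0, 0, 0, 0, 0.1, 0, 0, 0, 0, 0, 0, 0.1, 0, 0, 0, 0, 0, 0, 0.1]
  force: 50

```text
time: 5.7
ee_pos: [0.5147, 0.1018, 0.0587]
eef_rot: [1.0, 0.001, 0.001, -0.0]
wrist_force: [-1.6, -4.1, 7.3]
opening: 0.0163
gripper_force: 51.8
```

arm_command:
  targets: [0, 0, 0, 0, 0, 0, 0.1, 0, 0, 0, 0, 0, 0, 0.1, 0, 0, 0, 0, 0, 0, 0.1]

```text
time: 5.95
ee_pos: [0.5147, 0.1014, 0.0587]
eef_rot: [1.0, 0.0, 0.001, 0.0]
wrist_force: [-0.7, -4.6, 9.1]
opening: 0.0164
gripper_force: 49.1
```

arm_command:
  targets: [0, -0.35, 0, 0, 0, 0, 0.1, 0, -0.35, 0, 0, 0, 0, 0.1, 0, -0.35, 0, 0, 0, 0, 0.1, 0, -0.35, 0, 0, 0, 0, 0.1, 0, -0.3, 0, 0, 0, 0, 0.1]

```text
time: 6.37
ee_pos: [0.5145, 0.152, 0.0586]
eef_rot: [1.0, 0.0, 0.001, 0.001]
wrist_force: [-2.5, -11.2, 12.1]
opening: 0.0165
gripper_force: 49.7
```

arm_command:
  targets: [0, 0, 0, 0, 0, 0, 0.1, 0, 0, 0, 0, 0, 0, 0.1]

```text
time: 6.53
ee_pos: [0.5145, 0.1525, 0.0586]
eef_rot: [1.0, 0.001, 0.001, 0.0]
wrist_force: [-2.8, -8.0, 11.5]
opening: 0.0161
gripper_force: 49.6
```

```bash
python3 - <<'E'
from h import *
s=get_state(); print(s["time"],s["ee_pos"],s["opening"],s["wrist_force"])
for k in range(3):
  for c in ["wrist","top","side"]: look(c,["stop_tip","dose_mark"],f"d_{c}.png")
im=cv2.imread('pics/d_wrist.png'); t=cv2.imread('pics/d_top.png')[180:250,290:400]
cv2.imwrite('pics/d.png',np.vstack([im,cv2.resize(t,(314,200),interpolation=cv2.INTER_CUBIC)] if 0 else [im]))
E
```

```text
6.5333 [0.51448814 0.15252556 0.05860808] 0.016111928856126567 [-2.76723437 -7.98347967 11.53145293]
top stop_tip 0.57 [ 0.5657 -0.0938  0.0651]
top stop_tip 0.49 [ 0.5098  0.5622 -0.0011]
top dose_mark 0.59 [ 0.5702 -0.0756  0.0534]
side stop_tip 0.53 [ 0.4825 -0.0569  0.0954]
side stop_tip 0.41 [ 0.5683 -0.0948  0.0629]
side dose_mark 0.37 [ 0.5748 -0.074   0.0479]
side dose_mark 0.24 [ 7.127e-01 -1.268e-01  4.000e-04]
top stop_tip 0.49 [ 0.5695 -0.0926  0.0643]
top dose_mark 0.51 [ 0.5684 -0.0741  0.0541]
side stop_tip 0.61 [ 0.5712 -0.092   0.0605]
side dose_mark 0.52 [ 0.5748 -0.0748  0.049 ]
top stop_tip 0.6 [ 0.5697 -0.0926  0.0654]
top dose_mark 0.46 [ 0.7106 -0.1293 -0.0036]
side stop_tip 0.52 [ 0.5697 -0.0933  0.0647]
```

View pics/d.png

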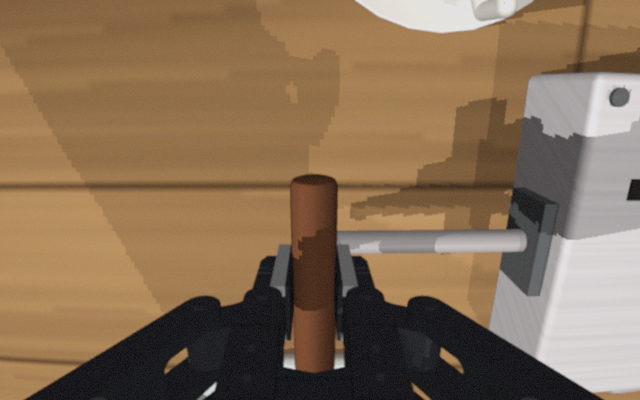

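arm_command:
  targets: [0, -0.2, 0, 0, 0, 0, 0.1, 0, -0.2, 0, 0, 0, 0, 0.1, 0, -0.14, 0, 0, 0, 0, 0.1, 0, 0, 0, 0, 0, 0, 0.1, 0, 0, 0, 0, 0, 0, 0.1]

```text
time: 8.3
ee_pos: [0.5144, 0.1682, 0.0586]
eef_rot: [1.0, 0.0, 0.001, 0.001]
wrist_force: [-3.0, -8.8, 11.4]
opening: 0.0165
gripper_force: 49.6
```

```bash
python3 - <<'E'
from h import *
s=get_state(); print(s["time"],s["ee_pos"],s["opening"],s["wrist_force"])
st=[]
for k in range(4):
  for c in ["top","side"]:
    o=look(c,["stop_tip","dose_mark"],f"e_{c}.png")
t=[]
for c in ["top","side"]:
  cc=get_calibration(c);E=np.array(cc["extrinsics"]);Ei=np.linalg.inv(E);print(c,Ei[:3,3].round(3))
  p=E@[.571,-.075,.06,1];u=int(p[0]/p[2]*cc["fx"]+cc["cx"]);v=int(p[1]/p[2]*cc["fy"]+cc["cy"]);print(u,v)
  t.append(cv2.resize(cv2.imread(f'pics/e_{c}.png')[v-20:v+20,u-40:u+40],None,fx=7,fy=7,interpolation=cv2.INTER_CUBIC))
cv2.imwrite('pics/e.png',np.vstack(t))
E
```

```text
8.3 [0.5144128  0.16816641 0.05861301] 0.016524788065555525 [-3.04204673 -8.82625111 11.41115102]
top stop_tip 0.42 [ 0.5697 -0.0772  0.0622]
top dose_mark 0.37 [ 0.5695 -0.0746  0.0537]
side stop_tip 0.59 [ 0.5698 -0.0778  0.0621]
side dose_mark 0.39 [ 0.5049  0.5634 -0.0021]
side dose_mark 0.36 [ 0.5777 -0.0745  0.0522]
top stop_tip 0.47 [ 0.5664 -0.0779  0.0645]
top dose_mark 0.41 [ 0.57   -0.0746  0.0528]
side stop_tip 0.35 [ 0.5683 -0.0768  0.0645]
side dose_mark 0.53 [ 0.5741 -0.0723  0.0489]
top stop_tip 0.56 [ 0.5705 -0.082   0.0627]
top dose_mark 0.57 [ 0.5692 -0.0736  0.0536]
side stop_tip 0.59 [ 0.5709 -0.0798  0.0642]
side stop_tip 0.58 [ 0.5148 -0.0921 -0.006 ]
side dose_mark 0.46 [ 0.574  -0.0765  0.0492]
top stop_tip 0.44 [ 0.57   -0.0773  0.0636]
top dose_mark 0.54 [ 0.5704 -0.0739  0.053 ]
side stop_tip 0.45 [ 0.5704 -0.077   0.0608]
top [ 2.760e-01 -1.000e-03  1.472e+00]
349 197
side [-0.054  0.868  0.984]
328 190
```

View pics/e.png

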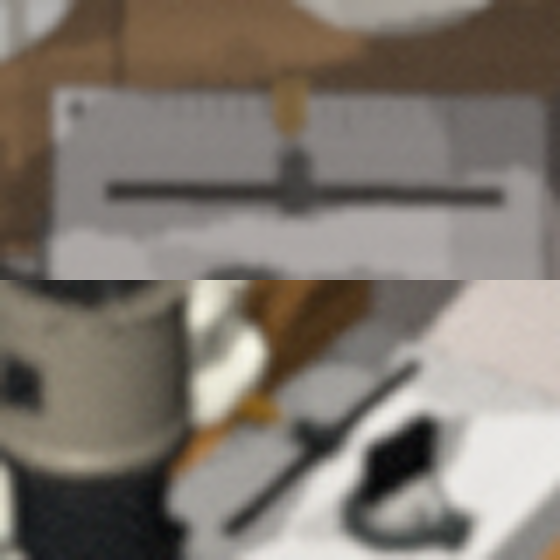

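arm_command:
  targets: [0, -0.08, 0, 0, 0, 0, 0.1, 0, 0, 0, 0, 0, 0, 0.1, 0, 0, 0, 0, 0, 0, 0.1, 0, 0, 0, 0, 0, 0, 0.1, 0, 0, 0, 0, 0, 0, 0.1]

```text
time: 9.92
ee_pos: [0.5144, 0.1703, 0.0586]
eef_rot: [1.0, 0.0, 0.001, 0.001]
wrist_force: [-3.6, -9.9, 11.9]
opening: 0.0163
gripper_force: 49.6
```

```bash
python3 - <<'E'
from h import *
s=get_state(); print(s["time"],s["ee_pos"])
A=[];B=[]
for k in range(4):
  for c in ["top","side"]:
    o=look(c,["stop_tip","dose_mark"])
    for t,L in (("stop_tip",A),("dose_mark",B)): L+=[p[1] for p in o.get(t,[]) if abs(p[0]-.571)<.012 and abs(p[1]+.075)<.012]
print(np.mean(A),np.median(A),np.mean(B),np.median(B))
E
```

```text
9.9167 [0.51439142 0.17028558 0.05860002]
top stop_tip 0.37 [ 0.5675 -0.0775  0.0657]
top stop_tip 0.2 [ 0.7084 -0.1285  0.0033]
top dose_mark 0.61 [ 0.5686 -0.0743  0.0532]
side stop_tip 0.37 [ 0.5716 -0.0777  0.0619]
side dose_mark 0.5 [ 0.5748 -0.0758  0.0537]
side dose_mark 0.47 [ 0.7114 -0.1254 -0.0021]
top dose_mark 0.42 [ 0.5696 -0.0757  0.0533]
side stop_tip 0.56 [ 0.5703 -0.0742  0.0646]
side dose_mark 0.46 [ 0.5748 -0.0726  0.049 ]
top stop_tip 0.47 [ 0.5706 -0.0785  0.0645]
top stop_tip 0.17 [ 7.125e-01 -1.288e-01 -1.000e-04]
top dose_mark 0.36 [ 0.5706 -0.0754  0.0519]
side stop_tip 0.43 [ 0.569  -0.0743  0.0623]
side dose_mark 0.43 [ 0.5762 -0.0752  0.0502]
top stop_tip 0.58 [ 0.5699 -0.078   0.0663]
top dose_mark 0.36 [ 0.5695 -0.074   0.0528]
side stop_tip 0.59 [ 0.5726 -0.0775  0.0605]
side stop_tip 0.21 [0.6897 0.094  0.0052]
side dose_mark 0.58 [ 0.5757 -0.0738  0.0497]
side dose_mark 0.52 [0.6899 0.0916 0.0037]
-0.07683239164668064 -0.07754552899129803 -0.07460835296596899 -0.07477811183886796
```

arm_command:
  targets: [0, 0.2, 0, 0, 0, 0, 0.1, 0, 0.25, 0, 0, 0, 0, 0.1, 0, 0.25, 0, 0, 0, 0, 0.1, 0, 0.25, 0, 0, 0, 0, 0.1, 0, 0.25, 0, 0, 0, 0, 0.1]

```text
time: 11.53
ee_pos: [0.5146, 0.1344, 0.0586]
eef_rot: [1.0, 0.0, 0.001, 0.0]
wrist_force: [-1.9, -5.9, 9.0]
opening: 0.0164
gripper_force: 49.5
```

arm_command:
  targets: [0, 0.25, 0, 0, 0, 0, 0.1, 0, 0.25, 0, 0, 0, 0, 0.1, 0, 0.25, 0, 0, 0, 0, 0.1, 0, 0.2, 0, 0, 0, 0, 0.1, 0, 0.16, 0, 0, 0, 0, 0.1]

```text
time: 11.95
ee_pos: [0.5147, 0.1011, 0.0587]
eef_rot: [1.0, 0.0, 0.001, 0.0]
wrist_force: [-1.5, -3.9, 8.2]
opening: 0.0162
gripper_force: 49.4
```

arm_command:
  targets: [0, 0, 0, 0, 0, 0, 0.1, 0, 0, 0, 0, 0, 0, 0.1]

```text
time: 12.12
ee_pos: [0.5147, 0.1013, 0.0586]
eef_rot: [1.0, 0.0, 0.001, 0.0]
wrist_force: [-1.5, -5.6, 7.6]
opening: 0.016
gripper_force: 49.5
```

arm_command:
  targets: [0, 0.05, 0, 0, 0, 0, 0.1, 0, 0.05, 0, 0, 0, 0, 0.1, 0, 0, 0, 0, 0, 0, 0.1]

```text
time: 12.37
ee_pos: [0.5148, 0.1003, 0.0587]
eef_rot: [1.0, 0.001, 0.001, -0.001]
wrist_force: [-1.7, 3.8, 6.5]
opening: 0.0163
gripper_force: 49.4
```

arm_command:
  targets: [0, 0, 0, 0, 0, 0, 0.55, 0, 0, 0, 0, 0, 0, 0.55, 0, 0, 0, 0, 0, 0, 0.55, 0, 0, -0.5, 0, 0, 0, 0.55, 0, 0, -1, 0, 0, 0, 0.55]

```text
time: 12.78
ee_pos: [0.5121, 0.0987, 0.1004]
eef_rot: [1.0, 0.001, -0.002, 0.0]
wrist_force: [-0.2, -1.0, -0.3]
opening: 0.0467
gripper_force: 0.0
```

arm_command:
  targets: [0, 0, -1, 0, 0, 0, 0.6, 0, 0, -1, 0, 0, 0, 0.6, 0, 0, -1, 0, 0, 0, 0.6, -0.3, 0.95, -0.9, 0, 0, 0, 0.6, -0.3, 0.95, -0.9, 0, 0, 0, 0.6]

```text
time: 13.2
ee_pos: [0.4958, 0.0427, 0.2479]
eef_rot: [1.0, 0.002, 0.0, -0.0]
wrist_force: [1.7, -1.2, -0.9]
opening: 0.0511
gripper_force: 0.0
```

arm_command:
  targets: [-0.3, 1, 0, 0, 0, 0, 0.6, -0.3, 1, 0, 0, 0, 0, 0.6, 0, 1, 0, 0, 0, 0, 0.6, 0, 0.3, 0, 0, 0, 0, 0.6, 0, 0, 0, 0, 0, 0, 0.6]

```text
time: 13.62
ee_pos: [0.4779, -0.0596, 0.2465]
eef_rot: [1.0, -0.001, 0.0, 0.0]
wrist_force: [-0.2, 0.4, -0.5]
opening: 0.0512
gripper_force: 0.0
```

arm_command:
  targets: [0, 0, 0, 0, 0, 0, 0.6, 0, 0, 0, 0, 0, 0, 0.6]

```text
time: 13.78
ee_pos: [0.4783, -0.0558, 0.2463]
eef_rot: [1.0, 0.001, 0.0, -0.0]
wrist_force: [-0.3, -0.0, -0.1]
opening: 0.0511
gripper_force: 0.0
```

```bash
python3 - <<'E'
from h import *
s=get_state(); print(s["time"],s["ee_pos"],s["joints"])
look("wrist",["bar_grip","stop_tip","dose_mark","knob_grip"],"w2.png")
look("wrist",["stop_tip","dose_mark","knob_grip"])
look("side",["bar_grip","knob_grip"]);look("top",["bar_grip","knob_grip"])
E
```

```text
13.7833 [ 0.47831491 -0.05578441  0.24632994] [ 0.25403057  0.10860309 -0.29035266  1.99397927  0.03545719  1.04374627
 -1.62085929]
wrist bar_grip 0.65 [0.5131 0.1025 0.0733]
wrist stop_tip 0.57 [ 0.5692 -0.0741  0.0653]
wrist dose_mark 0.61 [ 0.5715 -0.0759  0.0546]
wrist knob_grip 0.69 [ 0.4817 -0.0509  0.0967]
wrist stop_tip 0.75 [ 0.568  -0.0746  0.0647]
wrist knob_grip 0.85 [ 0.4823 -0.0531  0.1   ]
side bar_grip 0.6 [0.5151 0.1005 0.0739]
side knob_grip 0.63 [ 0.481  -0.0537  0.0964]
```

View pics/w2.png

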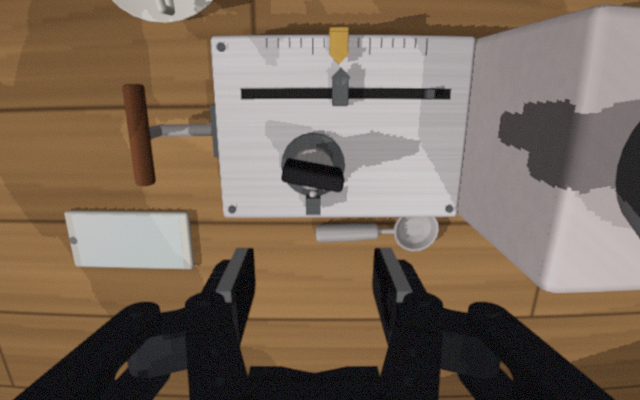

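arm_command:
  targets: [0.12, -0.08, 0, 0, 0, -0.97, 0.5, 0, 0, 0, 0, 0, -0.97, 0.5, 0, 0, 0, 0, 0, -0.97, 0.5, 0, 0, 0, 0, 0, -0.97, 0.5, 0, 0, 0, 0, 0, -0.97, 0.5]

```text
time: 14.95
ee_pos: [0.4818, -0.0545, 0.2463]
eef_rot: [0.967, 0.254, -0.0, -0.0]
wrist_force: [-0.2, -0.1, -0.3]
opening: 0.0428
gripper_force: 0.0
```

arm_command:
  targets: [0, 0, 0, 0, 0, -0.97, 0.5, 0, 0, 0, 0, 0, -0.97, 0.5, 0, 0, 0, 0, 0, -0.97, 0.5, 0, 0, 0, 0, 0, -0.97, 0.5, 0, 0, 0, 0, 0, -0.97, 0.5]

```text
time: 15.37
ee_pos: [0.4817, -0.0545, 0.2463]
eef_rot: [0.872, 0.489, -0.0, -0.0]
wrist_force: [-1.0, 0.0, 0.2]
opening: 0.0428
gripper_force: 0.0
```

arm_command:
  targets: [0, 0, 0, 0, 0, -0.97, 0.5, 0, 0, 0, 0, 0, -0.97, 0.5, 0, 0, 0, 0, 0, -0.97, 0.5, 0, 0, 0, 0, 0, -0.97, 0.5, 0, 0, 0, 0, 0, 0, 0.5]

```text
time: 15.78
ee_pos: [0.4817, -0.0546, 0.2463]
eef_rot: [0.756, 0.655, 0.0, -0.0]
wrist_force: [-0.2, -0.3, -0.7]
opening: 0.0426
gripper_force: 0.0
```

arm_command:
  targets: [0, 0, 0, 0, 0, 0, 0.5]

```text
time: 15.87
ee_pos: [0.4818, -0.0546, 0.2463]
eef_rot: [0.758, 0.652, 0.0, -0.0]
wrist_force: [-0.1, -0.8, -0.3]
opening: 0.0427
gripper_force: 0.0
```

```bash
python3 - <<'E'
from h import *
s=get_state(); print(s["time"],s["ee_pos"],s["joints"],R.from_quat(s["eef_rot"]).as_matrix().round(3))
o=look("wrist",["knob_grip"],"w3.png")
print(rel([.482,-.0535,.087]))
E
```

```text
15.8667 [ 0.48176666 -0.05457866  0.24634236] [ 0.3494818   0.12216236 -0.39749199  1.98230131  0.05439721  1.0471696
 -0.22328664] [[ 0.15   0.989  0.   ]
 [ 0.989 -0.15   0.   ]
 [ 0.     0.    -1.   ]]
wrist knob_grip 0.79 [ 0.4835 -0.0542  0.0998]
[0.04 0.   5.31]
```

View pics/w3.png

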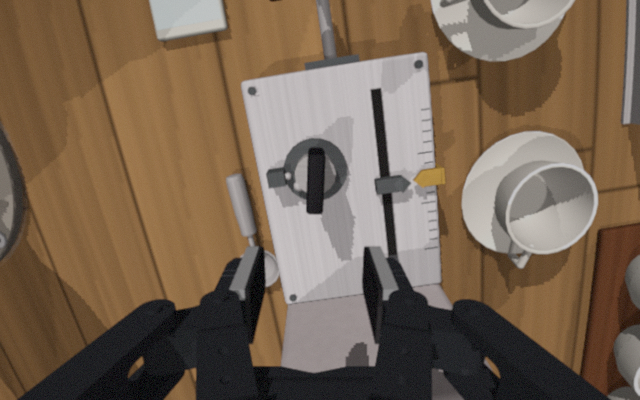

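arm_command:
  targets: [0, 0, 1, 0, 0, 0, 0.5, 0, 0, 1, 0, 0, 0, 0.5, 0, 0, 1, 0, 0, 0, 0.5, 0, 0, 1, 0, 0, 0, 0.5, 0, 0, 0.8, 0, 0, 0, 0.5]

```text
time: 16.38
ee_pos: [0.4811, -0.0544, 0.1005]
eef_rot: [0.758, 0.652, -0.0, -0.0]
wrist_force: [-0.2, 0.2, 0.0]
opening: 0.0427
gripper_force: 0.0
```

arm_command:
  targets: [0, 0, 0.3, 0, 0, 0, 0.5, 0, 0, 0.15, 0, 0, 0, 0.5, 0, 0, 0, 0, 0, 0, 0.05, 0, 0, 0, 0, 0, 0, 0.05, 0, 0, 0, 0, 0, 0, 0.05]
  force: 40

```text
time: 16.8
ee_pos: [0.483, -0.0544, 0.0903]
eef_rot: [0.757, 0.653, 0.001, 0.001]
wrist_force: [2.2, 0.6, -1.5]
opening: 0.0135
gripper_force: 40.7
```

arm_command:
  targets: [0, 0, 0, 0, 0, 0, 0.05, 0, 0, 0, 0, 0, 0, 0.05, 0, 0, 0, 0, 0, 0, 0.05]

```text
time: 17.05
ee_pos: [0.483, -0.0544, 0.0902]
eef_rot: [0.757, 0.653, 0.001, 0.001]
wrist_force: [2.3, 1.2, 9.3]
opening: 0.0133
gripper_force: 42.4
```

arm_command:
  targets: [0, 0, 0, 0, 0, 0.8, 0.05, 0, 0, 0, 0, 0, 0.8, 0.05, 0, 0, 0, 0, 0, 0.8, 0.05, 0, 0, 0, 0, 0, 0.8, 0.05, 0, 0, 0, 0, 0, 0.8, 0.05]

```text
time: 17.47
ee_pos: [0.4832, -0.0546, 0.0902]
eef_rot: [0.877, 0.48, 0.001, 0.001]
wrist_force: [4.4, -2.0, 6.9]
opening: 0.0136
gripper_force: 42.4
```

arm_command:
  targets: [0, 0, 0, 0, 0, 0.8, 0.05, 0, 0, 0, 0, 0, 0.8, 0.05, 0, 0, 0, 0, 0, 0.8, 0.05, 0, 0, 0, 0, 0, 0.8, 0.05, 0, 0, 0, 0, 0, 0.8, 0.05]

```text
time: 17.88
ee_pos: [0.4833, -0.0545, 0.0902]
eef_rot: [0.958, 0.287, 0.002, 0.001]
wrist_force: [5.1, -0.8, 6.6]
opening: 0.0134
gripper_force: 42.1
```

arm_command:
  targets: [0, 0, 0, 0, 0, 0.8, 0.05, 0, 0, 0, 0, 0, 0.6, 0.05, 0, 0, 0, 0, 0, 0, 0.05, 0, 0, 0, 0, 0, 0, 0.05, 0, 0, 0, 0, 0, 0, 0.05]

```text
time: 18.3
ee_pos: [0.4834, -0.0546, 0.0902]
eef_rot: [0.976, 0.218, 0.002, 0.0]
wrist_force: [4.7, -0.4, 5.8]
opening: 0.0135
gripper_force: 42.0
```

```bash
python3 - <<'E'
from h import *
s=get_state(); print(s["time"],s["ee_pos"],s["moment"],s["wrist_force"],s["opening"],R.from_quat(s["eef_rot"]).as_matrix().round(3))
E
```

```text
18.3 [ 0.48336917 -0.05460334  0.09020623] [-0.06689593 -0.78678703 -0.04148037] [ 4.66168211 -0.42562529  5.81524561] 0.013474563825227317 [[ 0.905  0.425  0.004]
 [ 0.425 -0.905 -0.   ]
 [ 0.003  0.002 -1.   ]]
```

arm_command:
  targets: [0, 0, 0, 0, 0, 0, 0.5, 0, 0, 0, 0, 0, 0, 0.5, 0, 0, 0, 0, 0, 0, 0.5, 0, 0, -0.5, 0, 0, 0, 0.5, 0, 0, -1, 0, 0, 0, 0.5]

```text
time: 18.72
ee_pos: [0.4796, -0.0544, 0.1318]
eef_rot: [0.976, 0.218, -0.003, -0.001]
wrist_force: [-0.5, 1.0, 0.0]
opening: 0.043
gripper_force: 0.0
```

arm_command:
  targets: [0, 0, -1, 0, 0, 0, 0.5, 0, 0, -1, 0, 0, 0, 0.5, 0, 0, -1, 0, 0, 0, 0.5, 0, 0, -1, 0, 0, 0, 0.5, 0, 0, 0, 0, 0, 0, 0.5]

```text
time: 19.13
ee_pos: [0.4837, -0.0545, 0.2592]
eef_rot: [0.976, 0.218, 0.003, 0.001]
wrist_force: [1.1, 0.2, 0.2]
opening: 0.0424
gripper_force: 0.0
```

arm_command:
  targets: [0, 0, 0, 0, 0, 0, 0.5, 0, 0, 0, 0, 0, 0, 0.5]

```text
time: 19.3
ee_pos: [0.4813, -0.0546, 0.2533]
eef_rot: [0.976, 0.218, -0.0, -0.0]
wrist_force: [-0.1, -0.8, -0.6]
opening: 0.0426
gripper_force: 0.0
```

```bash
python3 - <<'E'
from h import *
s=get_state(); print(s["time"],s["ee_pos"],s["wrist_force"])
look("wrist",["bar_grip","stop_tip","dose_mark","knob_grip"],"w4.png")
look("side",["bar_grip"])
E
```

```text
19.3 [ 0.48129907 -0.05455764  0.25331053] [-0.13195302 -0.83340734 -0.6239035 ]
wrist bar_grip 0.71 [0.5127 0.1005 0.0738]
wrist stop_tip 0.91 [ 0.5721 -0.0731  0.0635]
wrist dose_mark 0.87 [ 0.5707 -0.0759  0.0497]
wrist knob_grip 0.9 [ 0.4814 -0.0536  0.1021]
```

View pics/w4.png

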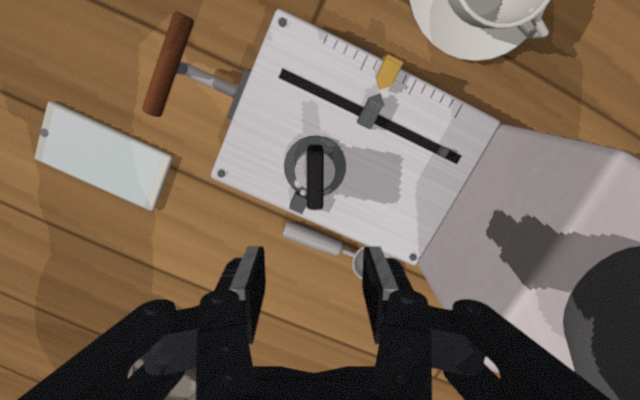

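```bash
python3 - <<'E'
from h import *
im=grab_frame("wrist"); hsv=cv2.cvtColor(im,cv2.COLOR_BGR2HSV)
def comp(m,uv):
    n,l=cv2.connectedComponents(m.astype(np.uint8)); y,x=np.where(l>0); i=np.argmin((x-uv[0])**2+(y-uv[1])**2); return l==l[y[i],x[i]]
B=np.zeros(im.shape[:2],bool);B[45:95,360:420]=1
br=comp((hsv[...,1]>120)&(hsv[...,0]>15)&B,(387,75))
st=comp((hsv[...,2]<125)&(hsv[...,1]<110)&B|((hsv[...,2]<125)&(np.indices(B.shape)[0]>=95)&(np.indices(B.shape)[0]<130)),(373,112))
for n,m,zs in (("mark",br,(.055,.058,.06)),("stop",st,(.063,.065,.067))):
  v,u=np.where(m); print(n,m.sum(),u.min(),u.max(),v.min(),v.max())
  for z in zs:
    P=np.array([pix("wrist",q,z) for q in zip(u,v)]); o=np.argsort(P[:,0]); o=o if n=="mark" else o[::-1]
    print(z,"tip5",P[o[:5]].mean(0).round(4)[:2],"mid",P[:,1].mean().round(4))
for k in range(5): look("wrist",["stop_tip","dose_mark"]); 
for r in range(80,110,1): print(r,im[r,362:400].max(1).tolist()) if r%3==0 else 0
E
```

```text
mark 828 375 419 45 88
0.055 tip5 [ 0.5746 -0.0771] mid -0.0784
0.058 tip5 [ 0.5744 -0.0766] mid -0.0779
0.06 tip5 [ 0.5742 -0.0763] mid -0.0776
stop 1221 315 408 94 129Traceback (most recent call last):
  File "<stdin>", line 11, in <module>
  File "h.py", line 18, in pix
    c=get_calibration(cam); K=np.array([[c["fx"],0,c["cx"]],[0,c["fy"],c["cy"]],[0,0,1.]])
ValueError: time passes only in moves, steps and waits
```

```bash
sed -i 's/^def pix.*/C={}\ndef pix(cam,uv,z):/; s/    c=get_calibration(cam); K=.*/    c=C.setdefault(cam,None) or C.update({cam:get_calibration(cam)}) or C[cam]/' h.py
python3 - <<'E'
from h import *
im=grab_frame("wrist"); g=im.max(2)
m=np.zeros(g.shape,bool); m[93:112,360:392]=g[93:112,360:392]<135
for r in range(90,114,2): print(r,g[r,358:394:1].tolist())
for z in (.063,.065,.067):
  v,u=np.where(m); P=np.array([pix("wrist",q,z) for q in zip(u,v)]); o=np.argsort(-P[:,0])
  print(z,[P[o[:k]].mean(0).round(4)[:2].tolist() for k in (3,8,20,50,100)])
A=[];B=[]
for k in range(5):
  grab_frame("wrist")
  c=np.linalg.inv(np.array(get_calibration("wrist")["extrinsics"]))
  for t,L in (("stop_tip",A),("dose_mark",B)):
    L+=[(c@np.r_[d["location"],1])[:3] for d in spot_point("wrist",t)[:1]]
print(np.mean(A,0),np.mean(B,0))
E
```

```text
90 [195, 194, 192, 193, 193, 194, 189, 180, 178, 175, 175, 175, 173, 174, 175, 175, 179, 177, 178, 179, 176, 179, 189, 194, 195, 197, 196, 196, 194, 186, 168, 157, 151, 153, 152, 152]
92 [196, 196, 195, 192, 192, 193, 192, 193, 182, 173, 173, 175, 173, 172, 174, 176, 173, 176, 176, 176, 174, 184, 190, 197, 199, 199, 198, 198, 198, 197, 193, 190, 181, 178, 173, 162]
94 [196, 197, 196, 196, 195, 195, 193, 186, 176, 173, 172, 172, 173, 174, 170, 170, 161, 156, 145, 131, 118, 112, 130, 170, 194, 200, 198, 199, 198, 197, 195, 188, 185, 186, 188, 191]
96 [198, 196, 196, 196, 197, 194, 187, 178, 174, 172, 168, 160, 150, 143, 128, 112, 101, 93, 87, 84, 86, 87, 93, 136, 179, 194, 194, 195, 196, 195, 179, 159, 154, 155, 159, 160]
98 [197, 197, 197, 196, 196, 187, 176, 174, 171, 156, 115, 97, 90, 88, 84, 83, 89, 87, 90, 87, 86, 88, 87, 106, 147, 168, 167, 160, 168, 163, 157, 153, 153, 155, 155, 154]
100 [201, 198, 198, 196, 190, 179, 178, 174, 155, 118, 83, 87, 94, 96, 98, 97, 87, 87, 90, 88, 89, 86, 87, 89, 104, 132, 146, 150, 151, 150, 151, 151, 151, 150, 153, 154]
102 [195, 199, 197, 189, 18
[... 658 characters left out ...]
, 33, 23, 42, 52, 68, 84, 87, 90, 92, 90, 89, 92, 91, 91, 86, 91, 92, 91, 94, 88, 84, 106, 136, 153, 155, 154, 155, 157, 153, 155, 152, 152, 152, 152, 150]
112 [29, 34, 42, 61, 68, 84, 89, 87, 89, 94, 90, 92, 94, 87, 88, 89, 91, 91, 95, 90, 88, 105, 135, 152, 154, 154, 155, 155, 155, 156, 154, 156, 154, 154, 152, 152]
0.063 [[0.5683, -0.0781], [0.5678, -0.0776], [0.5668, -0.078], [0.5654, -0.0782], [0.5638, -0.0781]]
0.065 [[0.5682, -0.0778], [0.5677, -0.0773], [0.5667, -0.0777], [0.5653, -0.0779], [0.5637, -0.0778]]
0.067 [[0.5681, -0.0774], [0.5675, -0.0769], [0.5666, -0.0773], [0.5652, -0.0775], [0.5636, -0.0774]]
[ 0.57080427 -0.07407628  0.066032  ] [ 0.57092793 -0.0728703   0.0531222 ]
```

```bash
python3 -c "
from workcell import *
print(finish_job())"
```

```text
the job is handed in; nothing more can be done
None
```

The job is handed in. My last measurements showed the pointer about 1 mm from the marker, the handle home, the clamp knob at about 1.1 rad (past its detent) and the robot clear. I touched nothing else on the counter; the hand-in gave no verdict.

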